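# Fit a new water filter cartridge through the sprung shutters

## Robot

A 6-joint arm with a two-finger parallel gripper is mounted at the origin on a cart in front of the work surface, level with it; the furniture and walls round the work are solid. World frame = base frame: x ahead of the robot, y to its left, z up, the work surface at z = 0. Lengths are in mm, angles in degrees, forces in N, time in s.
With the tool pointing down it reaches from about 300 to 850 mm from the base axis. Payload 4.2 kg.
Tool frame: the origin (TCP) lies midway between the tips of the shut fingers; the grasp point (between the pads) lies 19 mm behind it; z points along the fingers, y is the line along which they close (so a half turn about z gives the same grasp; the last joint's range is limited). The gripper opens to 91 mm and grips with 3 to 60 N. Pads are 32 mm wide; open, the fingers measure 118 mm over their backs; the gripper's body (76 mm by 178 mm) begins 60 mm behind the grasp point.
Start: joints at [65.776, 18.312, 89.639, -0, 72.044, -1.146], TCP at [225.401, 528.997, 213.976] pointing down, gripper open.
Joint ranges: [-177.97, 177.97], [-48.28, 115.42], [12.27, 149.76], [-77.06, 257.06], [2.81, 150.46], [-146.56, 146.56]. Speed limits (degrees/s): [147.25, 147.25, 180, 180, 180, 180].

## Interface

Orientations are given as [roll, pitch, yaw] about the fixed x, y, z axes, in that order (R = Rz(yaw) Ry(pitch) Rx(roll)).
In Python, from workcell import env gives the robot as it stands.
- The arm moves only by the shell command python3 -m jog 'ROWS' [FORCE]. ROWS is a JSON object of lists of equal length, an entry for each row: "jaw": the finger opening in mm, from 0 to 91.2; "slide": the shift along the tool's x, y, z in units of 30 mm (1.0 is 30 mm), a list of three; "spin": the turn about the tool's z in units of 8 degrees (1.0 is 8 degrees). In form: {"jaw": [jaw, ...], "slide": [[dx, dy, dz], ...], "spin": [spin, ...]}. A call has 1 to 10 rows; each row shifts and turns the commanded pose from where the row before left it, along the tool's axes as they then stand; what a row does not reach is not made up. A row lasts 1/10 s, in which the tool goes at most 50 mm and 8.59 degrees, less where a joint would pass 70% of its speed; a pose out of reach is approached as far as the arm can. A call is refused whole if a number of a shift passes 1 or a number of a turn 1, either way. A call with a gripper value outside its range is refused whole. The fingers move at their own pace and stop on an object; FORCE is the grip in N (left out, the last holds). Time passes only in rows, so rows that do not move let the fingers close. It gives the time, the measured TCP pose, the force, the opening and the grip force at its end, in the units of the state.
- env.state(): the state, without advancing time (a new reading comes with each control period).
- env.grab_frame(name): name is "scene" or "top" or "wrist"; returns the picture (384x512x3 uint8, red, green, blue); there is no depth.
- env.camera_model(name): a dict with "fx", "fy", "cx", "cy" (pixels), "D" ([k1, k2, p1, p2, k3] as OpenCV has them; the pictures are not rectified), "camera_from_world" (4x4, takes a point from world to camera coordinates). Camera axes: x right, y up, looking along -z (the intrinsics and any distortion apply to the point x, -y, -z); pixel columns grow to the right and rows downward; lengths in mm; the calibration is good to about 2 mm. A picture is of the moment at which its call begins: read the wrist's pose just before it. camera_model takes no time and is no camera call; for the wrist camera it gives the pose at the moment of the call.
- env.job_done(): hands the job in; it is judged then, once.
The state is a dict: "time_s": time; "qpos": joint angles; "qvel": joint speeds; "effort": joint torques, N m; "ee_pos": TCP position; "ee_rot": TCP orientation; "force": force on the tool from outside, world axes, zero at the start; "torque": the same for the moment, N m; "gripper_width": finger opening in mm; "gripper_force": force on a finger pad.
Only numpy, scipy, OpenCV 4.12 (cv2) and the standard library are available. Lean on these libraries where they do the work, as an engineer would, in place of code of your own. Each camera call takes 0.05 s, during which the arm holds its last target. There are 200 camera calls.

## Task

Fit the new filter cartridge into the water filter unit: set its tapered nose into the mouth on top, then push it down through the two sprung shutters, gently and without forcing it, until you feel the catches inside snap over it and it stays down by itself. Come away so that both shutters spring shut above it, and leave the tumbler, the tin and the bowl undisturbed.

Things in the scene. Friction and masses are not known exactly. Their poses are not given: they have to be found in the camera images.
- cartridge: new filter cartridge, loose, standing upright on its tapered nose: block 66 (own x) x 44 (own y) x 70 mm tall, pale grey with blue cap, 0.08-0.17 kg. Origin: centre of its underside, z up. The nose widens from 52 x 26 mm at the underside to 66 x 44 mm at 18 mm height; a catch groove crosses each end (+x, -x) at 24-33 mm height. Half-turn symmetric: either way round fits.
- cartridge_top (a point): centre of the cartridge's flat blue top, 70 mm above its origin: press here. Its two long flanks (own +y and -y) are plain and parallel: grasp across these 44 mm, with the fingertips some 20 mm below the top.
- filter_unit: plumbed-in water filter unit, fixed to the worktop: white box with flat dark top, 134 mm wide (own y), 156 mm deep (own x -72 to +84 mm), 140 mm tall; spout and drip tray on its front (own -x, out to -124 mm). Origin on the worktop under the centre of the mouth, z up, same axes as the mouth.
- mouth (a point): centre of the cartridge mouth, level with the unit's top (rim, 140 mm above the worktop): a rectangle 71 mm (own x) by 49 mm (own y) ringed by a thin blue line, 2.5 mm of clearance all round the cartridge. The shutters lie 5 mm below the rim, the bay below is vertical. Closed fingers fit in to push the cartridge on.
- bay (a point): point on the mouth's axis 40 mm below the rim: middle of the range in which the cartridge's TOP comes to rest once caught. The hidden socket's height was set by the last user: the true rest lies anywhere up to 6 mm above or below this point, to be found by feel. The catches snap there; a hard stop follows 2 mm deeper. Let go before the snap, a valve spring lifts the cartridge up to 16 mm.
- shutter_line (a point): middle of the shutters' seam, 5 mm below the rim. Push needed: up to 6 N to part them with the nose, 0-3 N until the valve spring is met 16 mm above the rest, 4-7 N from there; when the top is 31 mm below the rim the shutters close on the fingers: 7-14 N up to the snap, a steep rise at the stop. A slow press to 18 N seats it; never bear more than 30 N. Let go half way in, it stays put.
- shutter_left (a joint): left shutter leaf (unit's +y side), dark grey, hinged along the mouth's long edge, 27 mm long, sprung: 0 = shut (level), grows to 1.5 rad as it is pushed down into the bay; held near 1.35 rad by the cartridge's flank, springs shut once cartridge and fingers are out of its way
- shutter_right (a joint): right shutter leaf (unit's -y side), same as the left one
- tumbler: clear drinking glass standing to the right of the unit's front, 87 mm across, 142 mm tall, origin at the centre of its underside; leave it standing where it is
- tuna_tin: low round food tin standing between the cartridge and the unit, 86 mm across, 40 mm tall, origin at the centre of its underside; leave it
- white_bowl: small white bowl behind the cartridge, 154 mm across, 62 mm tall, origin at the centre of its underside; leave it
Mind the look-alikes: they are no part of the job. What is shaped like the cartridge but purple or red is not meant.

How it is judged (in metres and radians):
On the way, in this order (a step that is already met when the one before it is completed fails the run):
1. the cartridge's nose stands in the mouth, upright, and has pushed both shutters open (value of joint each of shutter_left, shutter_right above 0.7 rad and z of cartridge in the frame of mouth below -0.02 m and horizontal distance between cartridge and mouth below 0.008 m), for 0.1 s.
2. the cartridge is down inside, past the shutters, with the fingers withdrawn and both shutters shut above it (value of joint each of shutter_left, shutter_right below 0.1 rad and z of cartridge_top in the frame of mouth below -0.0327 m and horizontal distance between cartridge_top and mouth below 0.008 m), for 0.2 s.
At the end, for the whole second after the job is handed in: the cartridge is held down in the bay by the catches, upright within 0.08 rad, its top more than 32.7 mm below the rim and within 8 mm of the mouth's axis, at rest, and both shutters are shut (under 0.1 rad) (all of step 2 and angle between cartridge's own z axis and vertical below 0.08 rad and linear speed of cartridge below 0.01 m/s); the robot touches nothing.
It fails at once if the cartridge is forced: more than 30 N between it and the filter unit (contact force between cartridge and filter_unit above 30 N).
It fails at once if the robot itself presses on the filter unit with more than 30 N (contact force between any of the arm, the fingers and filter_unit above 30 N).
It fails at once if the tumbler, the tin or the bowl is shifted by more than 20 mm (distance of any of tumbler, tuna_tin, white_bowl from where it was at the start of the episode above 0.02 m).
It also fails if it takes over 53 s, if anything falls off the work surface, if the arm or the gripper's body presses on something with over 40 N, if the wrist force passes 120 N, or if a joint passes its speed limit or range.

## Working session

There is one attempt and no reset: what is moved stays moved. The work goes in short steps, Python scripts to look and compute and a shell command to move; the robot and the scene stay as the last step left them, time stands still between calls to the robot, and variables do not carry over. Pictures are saved under pics/ and viewed, at most 10 in all, crops included, and the job is handed in when it is done.

```bash
mkdir -p pics; cat > h.py <<'E'
import numpy as np, cv2
from workcell import env
def ray(m,uv):
    K=np.array([[m['fx'],0,m['cx']],[0,m['fy'],m['cy']],[0,0,1.]])
    n=cv2.undistortPoints(np.array(uv,float).reshape(-1,1,2),K,np.array(m['D'],float)).reshape(-1,2)
    T=np.array(m['camera_from_world']);R=T[:3,:3];c=-R.T@T[:3,3]
    d=np.c_[n[:,0],-n[:,1],-np.ones(len(n))]@R
    return c,d/np.linalg.norm(d,axis=1)[:,None]
def plane(m,uv,z):
    c,d=ray(m,uv);return c+d*((z-c[2])/d[:,2])[:,None]
def proj(m,P):
    T=np.array(m['camera_from_world']);q=np.atleast_2d(P)@T[:3,:3].T+T[:3,3]
    q=q*[1,-1,-1];K=np.array([[m['fx'],0,m['cx']],[0,m['fy'],m['cy']],[0,0,1.]])
    return cv2.projectPoints(q,np.zeros(3),np.zeros(3),K,np.array(m['D'],float))[0].reshape(-1,2)
def tri(c1,d1,c2,d2):
    A=np.c_[d1,-d2];t=np.linalg.lstsq(A,c2-c1,rcond=None)[0]
    p,q=c1+t[0]*d1,c2+t[1]*d2;return (p+q)/2,np.linalg.norm(p-q)
E
python3 - <<'E'
from h import *
ims=[env.grab_frame(n) for n in("scene","top","wrist")]
for n,i in zip(("scene","top","wrist"),ims):cv2.imwrite(f"pics/{n}0.png",i[:,:,::-1])
s=env.state();print(s)
for n in("scene","top"):
    m=env.camera_model(n);T=np.array(m['camera_from_world']);print(n,m['fx'],-T[:3,:3].T@T[:3,3],m['D'])
cv2.imwrite("pics/a.png",cv2.resize(np.hstack(ims[:2])[:,:,::-1],(800,300),interpolation=cv2.INTER_AREA))
E
```

```text
{'time_s': 0.15, 'qpos': array([ 6.57749760e+01,  1.83417094e+01,  8.96882379e+01,  3.46352112e-04,
        7.20431029e+01, -1.14615758e+00]), 'qvel': array([-0.09835154, -0.09448612, -0.24359941, -0.01361353,  0.04207526,
        0.04399463]), 'effort': array([ 4.06189456e-04, -4.12777805e+01, -2.32152683e+01,  7.28035066e-02,
        4.33060736e-02, -9.90497233e-05]), 'ee_pos': array([225.25086438, 528.65253176, 213.34294128]), 'ee_rot': array([-1.79926971e+02, -1.79049208e-03,  1.56921025e+02]), 'force': array([-0.12115802, -0.12602617, -0.55766449]), 'torque': array([-0.01079574, -0.02586639, -0.00349594]), 'gripper_force': 0.0, 'gripper_width': 91.20372989469773}
scene 460.83190976681726 [-251.64461741 -463.96160403  954.19776958] [-0.02915486  0.          0.          0.          0.        ]
top 449.08746688786493 [ 305.54793021  -34.23878008 1330.01929182] [-0.04075713  0.          0.          0.          0.        ]
```

View pics/scene0.png

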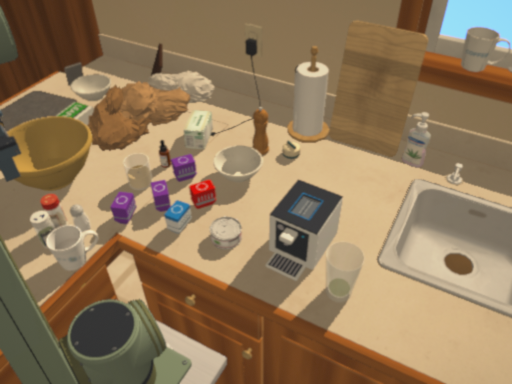

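View pics/top0.png

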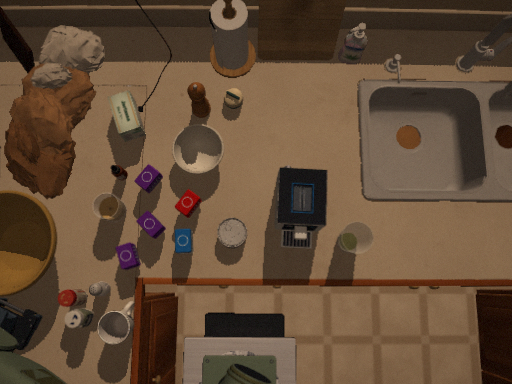

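The blue-capped block (scene 178,215; top 183,240) fits the description. The look-alikes are purple at scene (123,206), (160,194) and (183,166), and red at (203,193). The unit's mouth is at top (303,198). Next I'll measure and check an enlarged crop.

```bash
python3 - <<'E'
from h import *
cr=[]
for n,(x,y,w,h) in(("top",(160,215,50,50)),("top",(270,160,70,90)),("scene",(155,190,50,50)),("scene",(260,175,90,105))):
    im=cv2.imread(f"pics/{n}0.png");c=im[y:y+h,x:x+w];cr.append(cv2.resize(c,(int(w*300/h),300),interpolation=cv2.INTER_CUBIC))
a=np.hstack(cr[:2]);b=np.hstack(cr[2:]);W=max(a.shape[1],b.shape[1])
p=lambda i:np.pad(i,((0,0),(0,W-i.shape[1]),(0,0)))
cv2.imwrite("pics/crop.png",np.vstack([p(a),p(b)]))
for n,r in(("top",[(165,222,36,36),(280,172,46,50)]),("scene",[(158,198,38,38),(272,185,70,60)])):
    im=cv2.imread(f"pics/{n}0.png");hsv=cv2.cvtColor(im,cv2.COLOR_BGR2HSV)
    for (x,y,w,h) in r:
        q=hsv[y:y+h,x:x+w];M=((q[...,0]>95)&(q[...,0]<118)&(q[...,1]>110)&(q[...,2]>60)).astype(np.uint8)
        cs=cv2.findContours(M,0,2)[0]
        c=np.vstack([c for c in cs if len(c)>4])+[x,y]
        print(n,M.sum(),cv2.minAreaRect(c),cv2.boxPoints(cv2.minAreaRect(c)).round(1).tolist())
E
```

```text
top 331 ((182.5, 240.5), (23.0, 15.0), 90.0) [[175.0, 229.0], [190.0, 229.0], [190.0, 252.0], [175.0, 252.0]]
top 74 ((312.6782531738281, 193.98875427246094), (23.086790084838867, 6.670480251312256), 72.34988403320312) [[306.0, 184.0], [312.3999938964844, 182.0], [319.3999938964844, 204.0], [313.0, 206.0]]
scene 254 ((176.5098876953125, 210.0989990234375), (14.845907211303711, 22.726200103759766), 39.289405822753906) [[163.60000610351562, 214.1999969482422], [178.0, 196.60000610351562], [189.5, 206.0], [175.10000610351562, 223.60000610351562]]
scene 102 ((305.1644592285156, 205.76512145996094), (23.26618766784668, 28.755041122436523), 34.99202346801758) [[287.3999938964844, 210.89999389648438], [303.8999938964844, 187.3000030517578], [322.8999938964844, 200.6999969482422], [306.3999938964844, 224.1999969482422]]
```

View pics/crop.png

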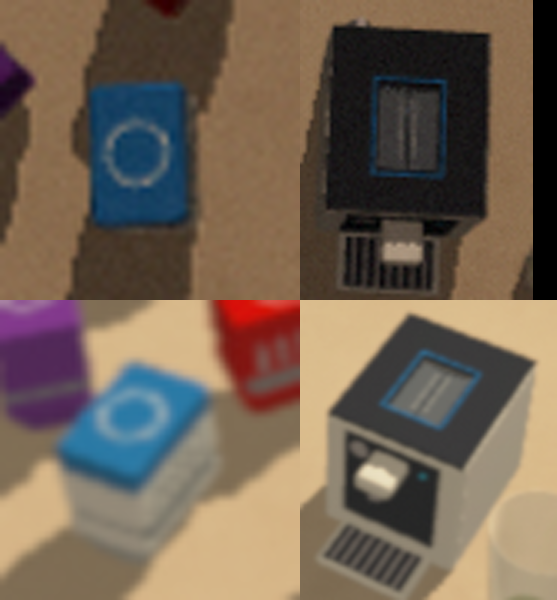

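The crop confirms the cartridge: blue cap on a pale grey body. The mouth is ringed in blue, with its seam along the long side. I'll triangulate from the corners.

```bash
python3 - <<'E'
from h import *
f=lambda L,s,o,x0,y0:[((x-x0)/s+o[0]-.4,(y-y0)/s+o[1]-.4) for x,y in L]
mt,ms=env.camera_model("top"),env.camera_model("scene")
ct=f([(92,85),(184,83),(188,223),(95,227)],6,(160,215),0,0)
cs=f([(132,363),(211,397),(138,485),(62,445)],6,(155,190),0,300)
ut=f([(375,79),(444,80),(443,175),(372,174)],10/3,(270,160),300,0)
us=f([(424,352),(480,376),(437,427),(383,401)],300/105,(260,175),300,300)
uo=f([(333,27),(490,35),(485,216),(328,210)],10/3,(270,160),300,0)
for n,a,b,z in(("cart",ct,cs,70),("mouth",ut,us,140)):
    ca,da=ray(mt,a);cb,db=ray(ms,b)
    r=[tri(ca,da[i],cb,db[i]) for i in range(4)]
    print(n,[(p.round(0),round(e,1)) for p,e in r],np.mean([p for p,e in r],0).round(1))
    P=plane(mt,a,z);print(P[:,:2].round(1),P.mean(0).round(1),plane(ms,b,z).mean(0).round(1))
    for i,j in((3,0),(2,1),):print("yaw x",np.degrees(np.arctan2(*(P[j]-P[i])[[1,0]])).round(1))
    for i,j in((1,0),(2,3),):print("yaw y-90",np.degrees(np.arctan2(*(P[j]-P[i])[[1,0]])).round(1)-90)
P=plane(mt,uo,140);print(P[:,:2].round(0))
for i,j in((3,0),(2,1)):print("unit yaw",np.degrees(np.arctan2(*(P[j]-P[i])[[1,0]])).round(1))
print(plane(mt,[(232,233),(354,238)],90)[:,:2])
m=env.camera_model("wrist");T=np.array(m['camera_from_world']);s=env.state()
from scipy.spatial.transform import Rotation as R
Rt=R.from_euler('xyz',s['ee_rot'],degrees=True).as_matrix()
print("cam in tool",Rt.T@(-T[:3,:3].T@T[:3,3]-s['ee_pos']),"\n",(T[:3,:3]@Rt).round(2),m['fx'],"tool x,y",Rt[:,0].round(2),Rt[:,1].round(2))
E
```

```text
cart [(array([456., 186.,  64.]), np.float64(0.5)), (array([458., 143.,  60.]), np.float64(0.6)), (array([393., 137.,  64.]), np.float64(2.7)), (array([391., 179.,  71.]), np.float64(5.4))] [424.6 161.2  64.8]
[[455.6 184.9]
 [456.9 141.7]
 [391.4 137.7]
 [389.2 180.9]] [423.3 161.3  70. ] [421.2 156.7  70. ]
yaw x 3.4
yaw x 3.5
yaw y-90 1.7000000000000028
yaw y-90 2.9000000000000057
mouth [(array([ 574., -142.,  139.]), np.float64(2.9)), (array([ 575., -198.,  135.]), np.float64(1.2)), (array([ 494., -193.,  141.]), np.float64(2.4)), (array([ 495., -138.,  144.]), np.float64(3.1))] [ 534.6 -167.9  139.6]
[[ 573.5 -140.5]
 [ 573.1 -196.8]
 [ 494.7 -194.5]
 [ 495.1 -137.3]] [ 534.1 -167.3  140. ] [ 534.5 -168.4  140. ]
yaw x -2.3
yaw x -1.7
yaw y-90 -0.4000000000000057
yaw y-90 -0.4000000000000057
[[ 617. -106.]
 [ 611. -235.]
 [ 462. -228.]
 [ 466. -102.]]
unit yaw -1.8
unit yaw -3.0
[[ 442.57824524   22.95018023]
 [ 430.67265274 -315.24408554]]
cam in tool [  67.08972938   -0.5985869  -170.0609096 ] 
 [[-0.    1.   -0.  ]
 [ 0.97  0.    0.24]
 [ 0.24 -0.   -0.97]] 264.8967601544929 tool x,y [-0.92  0.39  0.  ] [ 0.39  0.92 -0.  ]
```

```bash
python3 -m jog '{"jaw":[91,91,91,91,91,91,91,91,91,91],"slide":[[0,0,0],[0,0,0],[0,0,0],[0,0,0],[-0.4,-0.9,0],[-0.4,-0.9,0],[-0.4,-0.9,0],[-0.4,-0.9,0],[-0.4,-0.9,0],[-0.4,-0.9,0]],"spin":[-0.8,-0.8,-0.8,-0.8,0,0,0,0,0,0]}' 20
python3 -m jog '{"jaw":[91,91,91,91,91,91,91,91,91,91],"slide":[[-0.4,-0.9,0],[-0.4,-0.9,0],[-0.4,-0.9,0],[-0.4,-0.9,0],[-0.4,-0.9,0],[-0.4,-0.9,0],[-0.4,-0.9,0],[-0.4,-0.9,0],[0,0,0],[0,0,0]],"spin":[0,0,0,0,0,0,0,0,0,0]}'
python3 - <<'E'
from h import *
m=env.camera_model("wrist");im=env.grab_frame("wrist")
cv2.imwrite("pics/w1.png",im[:,:,::-1]);print(proj(m,[[423.5,161.5,70]]),env.state()['ee_pos'],env.state()['ee_rot'])
import pickle;pickle.dump((m,im),open("w1.pkl","wb"))
E
```

```text
time_s: 1.15
ee_pos: [304.7, 369.1, 213.7]
ee_rot: [-180.0, -0.0, -177.5]
force: [-0.4, 0.0, -0.0]
gripper_width: 90.5
gripper_force: 0.0
time_s: 2.15
ee_pos: [409.8, 158.5, 213.8]
ee_rot: [180.0, -0.0, -177.6]
force: [-0.2, 0.4, 0.3]
gripper_width: 90.8
gripper_force: 0.0
[[257.25460082 194.38815789]] [409.57043996 158.98285004 213.78501629] [ 1.79975356e+02 -3.28402700e-02 -1.77506454e+02]
```

View pics/w1.png

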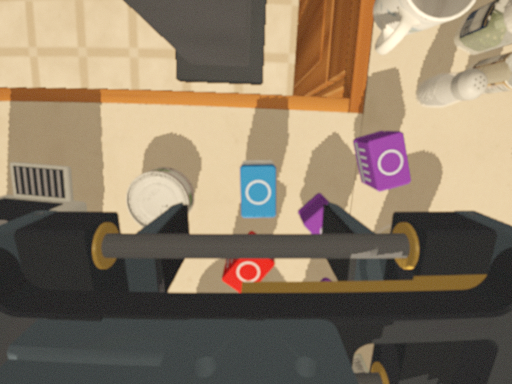

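The cartridge cap is at (258,191), with purple close at (316,214) and red at (248,272), so I'll narrow the jaws. I'll triangulate the cap against the top camera.

```bash
python3 - <<'E'
from h import *
import pickle
m,im=pickle.load(open("w1.pkl","rb"))
def cap(im,box):
    x,y,w,h=box;q=cv2.cvtColor(im,cv2.COLOR_RGB2HSV)[y:y+h,x:x+w]
    M=((q[...,0]>95)&(q[...,0]<118)&(q[...,1]>110)&(q[...,2]>60)).astype(np.uint8)
    c=max(cv2.findContours(M,0,2)[0],key=cv2.contourArea)+[x,y];return cv2.minAreaRect(c)
r=cap(im,(230,155,56,70));print(r)
mt=env.camera_model("top");it=cv2.imread("pics/top0.png")[:,:,::-1];rt=cap(np.ascontiguousarray(it),(165,222,36,36))
c1,d1=ray(m,[r[0]]);c2,d2=ray(mt,[rt[0]]);print(tri(c1,d1[0],c2,d2[0]))
P=plane(m,cv2.boxPoints(r),70);print(P.round(1).tolist(),plane(m,[r[0]],70),plane(m,[r[0]],66),plane(mt,[rt[0]],70))
for i in range(4):
    e=P[(i+1)%4]-P[i];print(np.linalg.norm(e).round(1),np.degrees(np.arctan2(e[1],e[0])).round(1))
# ring
q=cv2.cvtColor(im,cv2.COLOR_RGB2HSV)[165:216,243:274];W=((q[...,1]<110)&(q[...,2]>130)).astype(np.uint8)
ys,xs=np.nonzero(W);print("ring",len(xs),(xs.min()+xs.max())/2+243,(ys.min()+ys.max())/2+165)
E
```

```text
((257.5, 190.5), (51.0, 33.0), 90.0)
(array([422.69437875, 163.04105662,  57.85961478]), np.float64(3.293561145090916))
[[388.2, 140.6, 70.0], [386.5, 179.9, 70.0], [450.5, 183.6, 70.0], [452.2, 142.4, 70.0]] [[418.59592107 161.58435415  70.        ]] [[419.56410258 161.66692491  66.        ]] [[422.68268129 162.39168135  70.        ]]
39.3 92.4
64.1 3.4
41.2 -87.6
64.1 -178.3
ring 315 258.0 192.0
```

```bash
python3 -m jog '{"jaw":[65,65,65,65,65,65,65,65,65,65],"slide":[[-0.39,0.08,0],[0,0,0.75],[0,0,0.75],[0,0,0.75],[0,0,0.75],[0,0,0.75],[0,0,0.5],[0,0,0.2],[0,0,0],[0,0,0]],"spin":[0,0,0,0,0,0,0,0,0,0]}'
python3 - <<'E'
from h import *
m=env.camera_model("wrist");im=env.grab_frame("wrist")
cv2.imwrite("pics/w2.png",im[:,:,::-1]);s=env.state();print(proj(m,[[421,162,70],[421,162,0],s['ee_pos']]),s['ee_pos'],s['ee_rot'])
import pickle;pickle.dump((m,im),open("w2.pkl","wb"))
E
```

```text
time_s: 3.2
ee_pos: [422.2, 162.3, 81.0]
ee_rot: [180.0, 0.1, -177.4]
force: [-0.7, 0.5, 0.0]
gripper_width: 64.8
gripper_force: 0.0
[[255.23258703 220.09274232]
 [255.10862684 195.37432672]
 [255.53001532 227.52387289]] [422.26913962 162.24064473  81.21245705] [ 1.79963135e+02  1.04601313e-01 -1.77450721e+02]
```

View pics/w2.png

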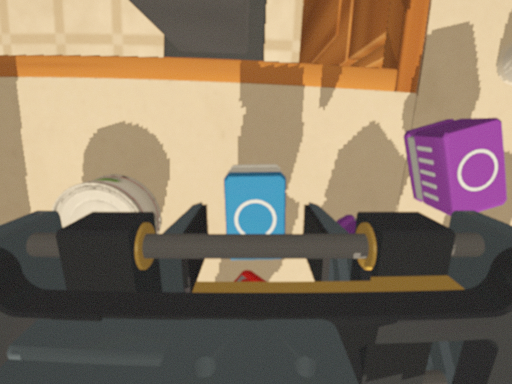

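Cap centred between the fingers, ring at (255,217). I'll triangulate the ring's height from the two wrist views.

```bash
python3 - <<'E'
from h import *
import pickle
m1,i1=pickle.load(open("w1.pkl","rb"));m2,i2=pickle.load(open("w2.pkl","rb"))
def ring(im,x0,x1,y0,y1):
    q=cv2.cvtColor(im,cv2.COLOR_RGB2HSV)[y0:y1,x0:x1];W=((q[...,1]<130)&(q[...,2]>130)).astype(np.uint8)
    c=max(cv2.findContours(W,0,2)[0],key=len);e=cv2.fitEllipse(c);return (e[0][0]+x0,e[0][1]+y0),e[1]
a,ea=ring(i1,243,274,170,212);b,eb=ring(i2,230,280,190,240);print(a,ea,b,eb)
c1,d1=ray(m1,[a]);c2,d2=ray(m2,[b]);print(tri(c1,d1[0],c2,d2[0]),plane(m1,[a],70),plane(m2,[b],70))
q=cv2.cvtColor(i2,cv2.COLOR_RGB2HSV)[:,255-18:255-16];print([(y,q[y,0].tolist()) for y in range(160,180,2)])
print(plane(m2,[(238,172)],70), plane(m2,[(226,200),(285.5,200)],70))
E
```

```text
(257.73748302459717, 191.8168601989746) (26.393007278442383, 27.02870750427246) (254.86227989196777, 218.31881713867188) (37.01883316040039, 40.915679931640625)
(array([421.47834588, 161.90572883,  64.9424182 ]), np.float64(0.30319082993255386)) [[420.23660974 161.94691484  70.        ]] [[419.65455655 161.67234136  70.        ]]
[(160, [19, 72, 215]), (162, [18, 76, 216]), (164, [18, 67, 198]), (166, [18, 45, 181]), (168, [20, 49, 165]), (170, [19, 44, 161]), (172, [90, 17, 119]), (174, [100, 169, 113]), (176, [100, 161, 157]), (178, [98, 162, 190])]
[[386.33293831 148.52653781  70.        ]] [[406.8208725  140.59235691  70.        ]
 [404.96405146 182.8068539   70.        ]]
```

```bash
python3 -m jog '{"jaw":[65,65,65,65,65,44,40,40,40,40],"slide":[[0.07,0,0],[0,0,0.5],[0,0,0.53],[0,0,0],[0,0,0],[0,0,0],[0,0,0],[0,0,0],[0,0,0],[0,0,0]],"spin":[0,0,0,0,0,0,0,0,0,0]}' 40
python3 -m jog '{"jaw":[40,40,40,40,40,40,40,40,40,40],"slide":[[0,0,0],[0,0,0],[0,0,-0.3],[0,0,-0.6],[0,0,-0.8],[0,0,-0.9],[0,0,-0.9],[0,0,-0.9],[0,0,-0.9],[0,0,-0.3]],"spin":[0,0,0,0,0,0,0,0,0,0]}'
```

```text
time_s: 4.25
ee_pos: [419.8, 161.7, 50.1]
ee_rot: [180.0, 0.1, -177.5]
force: [-0.7, 0.5, 4.5]
gripper_width: 43.8
gripper_force: 39.8
time_s: 5.25
ee_pos: [420.4, 161.9, 220.1]
ee_rot: [179.9, 0.3, -177.5]
force: [0.2, -0.8, -1.5]
gripper_width: 43.8
gripper_force: 39.8
```

```bash
python3 -m jog '{"jaw":[40,40,40,40,40,40,40,40,40,40],"slide":[[0,0,0],[-0.5,-0.83,0],[-0.5,-0.83,0],[-0.5,-0.83,0],[-0.5,-0.83,0],[-0.5,-0.83,0],[-0.5,-0.83,0],[-0.5,-0.83,0],[-0.5,-0.83,0],[-0.5,-0.83,0]],"spin":[0.56,0,0,0,0,0,0,0,0,0]}'
python3 -m jog '{"jaw":[40,40,40,40,40,40,40],"slide":[[-0.5,-0.83,0],[-0.5,-0.83,0],[-0.5,-0.83,0],[-0.5,-0.83,0],[0,0,0],[0,0,0],[0,0,0]],"spin":[0,0,0,0,0,0,0]}'
python3 - <<'E'
from h import *
m=env.camera_model("wrist");im=env.grab_frame("wrist")
s=env.state();print(proj(m,[[534,-168,140]]),s['ee_pos'],s['ee_rot'],s['force'])
cv2.imwrite("pics/w3.png",im[:,:,::-1])
import pickle;pickle.dump((m,im),open("w3.pkl","wb"))
E
```

```text
time_s: 6.25
ee_pos: [546.3, -68.0, 216.2]
ee_rot: [180.0, -0.2, 178.0]
force: [0.7, 1.0, -1.2]
gripper_width: 43.9
gripper_force: 39.8
time_s: 6.95
ee_pos: [602.4, -167.8, 216.7]
ee_rot: [179.9, -0.1, 178.1]
force: [-0.4, -0.1, -1.4]
gripper_width: 43.5
gripper_force: 39.8
[[252.59168929 125.18351699]] [ 602.50125192 -167.68087497  217.10146371] [ 1.79959969e+02 -7.31014415e-02  1.78084213e+02] [-0.24241934  1.57542459 -0.50304837]
```

View pics/w3.png

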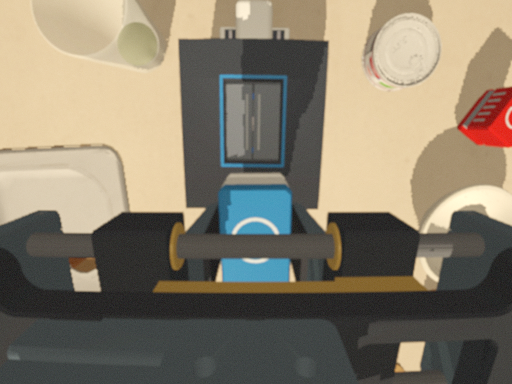

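The blue mouth ring spans (220,76) to (286,166), with the held cap below it and its ring at (255,240). I'll measure both through the same camera.

```bash
python3 - <<'E'
from h import *
import pickle
from scipy.spatial.transform import Rotation as R
m,im=pickle.load(open("w3.pkl","rb"));s=env.state()
q=cv2.cvtColor(im,cv2.COLOR_RGB2HSV)[65:174,205:300];M=((q[...,0]>92)&(q[...,0]<118)&(q[...,1]>110)&(q[...,2]>50)).astype(np.uint8)
c=max(cv2.findContours(M,0,2)[0],key=cv2.contourArea)+[205,65];r=cv2.minAreaRect(c);print(r)
und=lambda z:plane(m,c.reshape(-1,2),z)[:,:2]
for z in(140,):
    rr=cv2.minAreaRect(und(z).astype(np.float32));print(z,rr)
mt=env.camera_model("top")
c1,d1=ray(m,[r[0]]);c2,d2=ray(mt,[(302.6,197.6)]);print(tri(c1,d1[0],c2,d2[0]))
# held cap
q=cv2.cvtColor(im,cv2.COLOR_RGB2HSV)
W=((q[...,1]<110)&(q[...,2]>130)).astype(np.uint8)[205:234,225:285]
ys,xs=np.nonzero(W);p=np.c_[xs,ys]+[225,205];print("ring px",p.min(0),p.max(0))
ztop=217+20
# cap side edges & front edge
B=((q[...,0]>92)&(q[...,0]<118)&(q[...,1]>110)&(q[...,2]>50))
for y in(192,200,208):
    xx=np.nonzero(B[y,205:310])[0]+205;P=plane(m,[(xx.min()-.5,y),(xx.max()+.5,y)],ztop);print(y,xx.min(),xx.max(),P.mean(0),np.linalg.norm(P[1]-P[0]))
col=[np.nonzero(B[176:200,x])[0].min()+176 for x in(230,245,260,275)];print(col)
P=plane(m,[(230,col[0]-.5),(275,col[3]-.5)],ztop);print("front edge",P)
E
```

```text
((251.85691833496094, 120.58219909667969), (67.38423156738281, 92.39865112304688), 1.080924153327942)
140 ((531.2869873046875, -168.10585021972656), (59.68260955810547, 81.66802978515625), 87.35509490966797)
(array([ 530.68306558, -167.52172165,  155.8027209 ]), np.float64(1.8805717671653421))
ring px [231 216] [279 233]
192 219 291 [ 572.49599307 -167.26270409  237.        ] 42.599199308221365
200 219 291 [ 577.33807444 -167.42868869  237.        ] 42.917993763405306
208 218 292 [ 582.2545864  -167.59693801  237.        ] 44.43236777652467
[np.int64(186), np.int64(185), np.int64(185), np.int64(185)]
front edge [[ 568.11459584 -181.6190551   237.        ]
 [ 568.42384257 -155.53574415  237.        ]]
```

```bash
python3 -m jog '{"jaw":[40,40,40,40,40,40,40,40],"slide":[[0.6,-0.02,0],[0.6,-0.02,0],[0.6,-0.02,0],[0.56,-0.03,0],[0,0,0],[0,0,0.4],[0,0,0],[0,0,0]],"spin":[0,0,0,0.08,0,0,0,0]}'
python3 - <<'E'
from h import *
im=env.grab_frame("scene");s=env.state();print(s['ee_pos'],s['ee_rot'],s['force'])
cv2.imwrite("pics/s4.png",cv2.resize(im[140:290,240:380,::-1],(560,600),interpolation=cv2.INTER_CUBIC))
E
```

```text
time_s: 7.8
ee_pos: [532.6, -168.6, 204.7]
ee_rot: [180.0, -0.1, 177.4]
force: [0.4, 0.5, -1.4]
gripper_width: 43.9
gripper_force: 39.8
[ 532.76377968 -168.6989176   205.02161939] [ 1.79981367e+02 -3.11329414e-02  1.77429244e+02] [-0.04460316  0.51766986 -2.00347076]
```

View pics/s4.png

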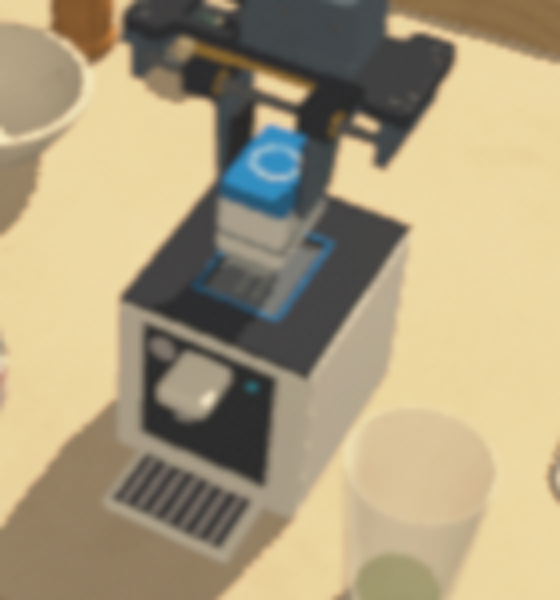

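The nose hangs just above the mouth and looks centred. I'll lower it in small steps and watch the force.

```bash
python3 -m jog '{"jaw":[40,40,40,40,40,40],"slide":[[0.03,0.02,0.2],[0,0,0.2],[0,0,0.2],[0,0,0.1],[0,0,0],[0,0,0]],"spin":[0,0,0,0,0,0]}'
python3 -m jog '{"jaw":[40,40,40,40,40],"slide":[[0,0,0.1],[0,0,0.1],[0,0,0.05],[0,0,0],[0,0,0]],"spin":[0,0,0,0,0]}'
```

```text
time_s: 8.45
ee_pos: [531.2, -168.2, 184.9]
ee_rot: [180.0, -0.0, 177.4]
force: [-1.6, 1.3, 2.2]
gripper_width: 43.6
gripper_force: 39.8
time_s: 8.95
ee_pos: [532.0, -168.4, 177.2]
ee_rot: [-180.0, 0.1, 177.4]
force: [0.5, -0.8, 2.9]
gripper_width: 44.0
gripper_force: 39.8
```

```bash
python3 -m jog '{"jaw":[40,40,40,40,40,40],"slide":[[0,0,0.1],[0,0,0.1],[0,0,0],[0,0,0.1],[0,0,0],[0,0,0]],"spin":[0,0,0,0,0,0]}'
```

```text
time_s: 9.55
ee_pos: [531.4, -168.2, 167.5]
ee_rot: [180.0, -0.0, 177.4]
force: [0.4, -0.3, -0.3]
gripper_width: 44.0
gripper_force: 39.8
```

```bash
python3 -m jog '{"jaw":[40,40,40,40,40,40],"slide":[[0,0,0.1],[0,0,0.1],[0,0,0],[0,0,0.1],[0,0,0],[0,0,0]],"spin":[0,0,0,0,0,0]}'
```

```text
time_s: 10.15
ee_pos: [531.2, -168.1, 158.5]
ee_rot: [180.0, -0.1, 177.4]
force: [0.5, 0.4, -0.9]
gripper_width: 43.5
gripper_force: 39.8
```

```bash
python3 -m jog '{"jaw":[40,40,40,40,40,40],"slide":[[0,0,0.1],[0,0,0.1],[0,0,0],[0,0,0.1],[0,0,0],[0,0,0]],"spin":[0,0,0,0,0,0]}'
python3 - <<'E'
from h import *
im=env.grab_frame("scene");s=env.state();print(s['ee_pos'],s['force'])
cv2.imwrite("pics/s5.png",cv2.resize(im[140:290,240:380,::-1],(560,600),interpolation=cv2.INTER_CUBIC))
E
```

```text
time_s: 10.75
ee_pos: [531.6, -168.3, 149.8]
ee_rot: [180.0, 0.0, 177.4]
force: [1.5, -0.2, 0.9]
gripper_width: 44.0
gripper_force: 39.8
[ 531.64274883 -168.27189579  149.88117921] [0.94572488 0.50232623 1.25294892]
```

View pics/s5.png

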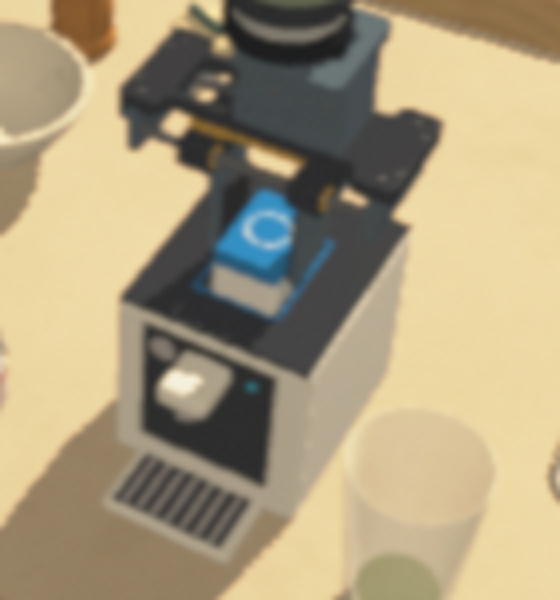

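The cartridge is squarely in the mouth with its nose about 40 mm down. Next: release, rise, close the fingers, then press.

```bash
python3 -m jog '{"jaw":[65,65,65,65,65,65,65,65,65,65],"slide":[[0,0,0],[0,0,0],[0,0,0],[0,0,-0.2],[0,0,-0.6],[0,0,-0.6],[0,0,0],[0,0,0],[0,0,0],[0,0,0]],"spin":[0,0,0,0,0,0,0,0,0,0]}'
python3 -m jog '{"jaw":[0,0,0,0,0,0,0,0,0,0],"slide":[[0,0,0],[0,0,0],[0,0,0],[0,0,0],[0,0,0],[0,0,0],[0,0,0],[0,0,0.2],[0,0,0],[0,0,0]],"spin":[0,0,0,0,0,0,0,0,0,0]}'
```

```text
time_s: 11.8
ee_pos: [530.9, -168.0, 191.0]
ee_rot: [180.0, -0.1, 177.4]
force: [-0.0, -0.2, 0.6]
gripper_width: 64.9
gripper_force: 0.0
time_s: 12.8
ee_pos: [531.3, -168.1, 185.6]
ee_rot: [180.0, -0.0, 177.4]
force: [-0.3, -0.1, -0.2]
gripper_width: 0.6
gripper_force: 0.0
```

```bash
python3 -m jog '{"jaw":[0,0,0,0,0,0,0,0,0,0],"slide":[[-0.04,0,0.2],[0,0,0.15],[0,0,0.1],[0,0,0.1],[0,0,0.1],[0,0,0.1],[0,0,0.1],[0,0,0.1],[0,0,0],[0,0,0]],"spin":[0,0,0,0,0,0,0,0,0,0]}'
```

```text
time_s: 13.8
ee_pos: [532.3, -168.2, 157.1]
ee_rot: [180.0, -0.1, 177.4]
force: [-0.1, -0.1, 0.8]
gripper_width: 0.4
gripper_force: 0.0
```

```bash
python3 -m jog '{"jaw":[0,0,0,0,0,0,0,0,0,0],"slide":[[0,0,0.1],[0,0,0.1],[0,0,0.1],[0,0,0.1],[0,0,0.1],[0,0,0.1],[0,0,0.1],[0,0,0.1],[0,0,0],[0,0,0]],"spin":[0,0,0,0,0,0,0,0,0,0]}'
```

```text
time_s: 14.8
ee_pos: [532.5, -168.2, 133.3]
ee_rot: [180.0, -0.0, 177.4]
force: [0.4, -0.7, -0.1]
gripper_width: 0.9
gripper_force: 0.0
```

```bash
python3 -m jog '{"jaw":[0,0,0,0,0,0,0],"slide":[[0,0,0.1],[0,0,0.1],[0,0,0.1],[0,0,0.1],[0,0,0.1],[0,0,0],[0,0,0]],"spin":[0,0,0,0,0,0,0]}'
```

```text
time_s: 15.5
ee_pos: [532.5, -168.2, 118.3]
ee_rot: [180.0, -0.0, 177.4]
force: [0.2, -0.3, -0.2]
gripper_width: 0.3
gripper_force: 0.0
```

```bash
python3 -m jog '{"jaw":[0,0,0,0,0,0],"slide":[[0,0,0.1],[0,0,0.1],[0,0,0.07],[0,0,0],[0,0,0],[0,0,0]],"spin":[0,0,0,0,0,0]}'
```

```text
time_s: 16.1
ee_pos: [532.7, -168.3, 110.3]
ee_rot: [180.0, -0.0, 177.4]
force: [1.2, 0.7, 0.3]
gripper_width: 0.3
gripper_force: 0.1
```

```bash
python3 -m jog '{"jaw":[0,0,0,0,0],"slide":[[0,0,0.07],[0,0,0.07],[0,0,0],[0,0,0],[0,0,0]],"spin":[0,0,0,0,0]}'
```

```text
time_s: 16.6
ee_pos: [532.8, -168.4, 106.5]
ee_rot: [-180.0, 0.0, 177.4]
force: [-0.8, -0.2, 5.2]
gripper_width: 0.6
gripper_force: 3.2
```

```bash
python3 -m jog '{"jaw":[0,0,0,0],"slide":[[0,0,0.07],[0,0,0],[0,0,0],[0,0,0]],"spin":[0,0,0,0]}'
python3 - <<'E'
from h import *
im=env.grab_frame("scene")
m=env.camera_model("wrist");w=env.grab_frame("wrist");s=env.state();print(s['ee_pos'],s['force'],proj(m,[[534,-168,140]]))
a=cv2.resize(im[140:270,250:370],(369,400),interpolation=cv2.INTER_CUBIC);b=cv2.resize(w[100:300,150:350],(400,400))
cv2.imwrite("pics/s6.png",np.hstack([a,b])[:,:,::-1])
E
```

```text
time_s: 17.0
ee_pos: [532.9, -168.4, 104.3]
ee_rot: [-180.0, 0.0, 177.4]
force: [-0.3, 0.3, 5.2]
gripper_width: 0.5
gripper_force: 3.0
[ 532.84444327 -168.34823857  104.33263013] [-0.14733212  0.08861819  5.52703093] [[256.59104576 252.98145703]]
```

View pics/s6.png

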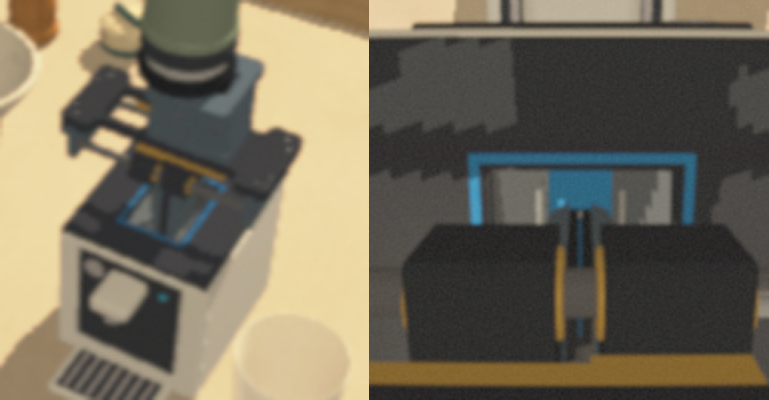

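The blue cap is visible under the fingertips, and the leaves are closing on the fingers. I'll keep pressing in small steps.

```bash
python3 -m jog '{"jaw":[0,0,0,0],"slide":[[0,0,0.05],[0,0,0],[0,0,0],[0,0,0]],"spin":[0,0,0,0]}';python3 -m jog '{"jaw":[0,0,0,0],"slide":[[0,0,0.05],[0,0,0],[0,0,0],[0,0,0]],"spin":[0,0,0,0]}'
```

```text
time_s: 17.5
ee_pos: [532.8, -168.3, 102.8]
ee_rot: [-180.0, 0.0, 177.4]
force: [-0.2, 0.5, 4.4]
gripper_width: 0.2
gripper_force: 3.0
time_s: 17.9
ee_pos: [532.8, -168.3, 101.3]
ee_rot: [-180.0, 0.0, 177.4]
force: [-0.9, -0.2, 5.7]
gripper_width: 0.4
gripper_force: 3.1
```

```bash
python3 -m jog '{"jaw":[0,0,0,0],"slide":[[0,0,0.05],[0,0,0],[0,0,0],[0,0,0]],"spin":[0,0,0,0]}';python3 -m jog '{"jaw":[0,0,0],"slide":[[0,0,0.04],[0,0,0],[0,0,0]],"spin":[0,0,0]}'
```

```text
time_s: 18.3
ee_pos: [532.8, -168.3, 99.9]
ee_rot: [-180.0, 0.0, 177.4]
force: [-0.9, -0.4, 6.2]
gripper_width: 0.2
gripper_force: 3.2
time_s: 18.6
ee_pos: [532.8, -168.4, 98.7]
ee_rot: [-180.0, 0.0, 177.4]
force: [-0.5, 0.4, 6.4]
gripper_width: 0.6
gripper_force: 3.4
```

```bash
python3 -m jog '{"jaw":[0,0,0],"slide":[[0,0,0.04],[0,0,0],[0,0,0]],"spin":[0,0,0]}';python3 -m jog '{"jaw":[0,0,0],"slide":[[0,0,0.03],[0,0,0],[0,0,0]],"spin":[0,0,0]}'
```

```text
time_s: 18.9
ee_pos: [532.8, -168.4, 97.6]
ee_rot: [-180.0, 0.0, 177.4]
force: [-1.1, 0.2, 6.2]
gripper_width: 0.7
gripper_force: 3.6
time_s: 19.2
ee_pos: [532.9, -168.4, 96.8]
ee_rot: [-180.0, 0.0, 177.4]
force: [-0.6, 0.4, 6.1]
gripper_width: 0.6
gripper_force: 3.7
```

```bash
python3 -m jog '{"jaw":[0,0,0],"slide":[[0,0,0.03],[0,0,0],[0,0,0]],"spin":[0,0,0]}';python3 -m jog '{"jaw":[0,0,0],"slide":[[0,0,0.03],[0,0,0],[0,0,0]],"spin":[0,0,0]}'
```

```text
time_s: 19.5
ee_pos: [532.9, -168.4, 95.9]
ee_rot: [-180.0, 0.0, 177.4]
force: [-0.8, 0.5, 7.1]
gripper_width: 0.3
gripper_force: 3.9
time_s: 19.8
ee_pos: [532.9, -168.4, 95.1]
ee_rot: [-180.0, 0.0, 177.4]
force: [-0.4, 0.6, 6.9]
gripper_width: 0.4
gripper_force: 4.1
```

```bash
python3 -m jog '{"jaw":[0,0,0],"slide":[[0,0,0.03],[0,0,0],[0,0,0]],"spin":[0,0,0]}';python3 -m jog '{"jaw":[0,0,0],"slide":[[0,0,0.03],[0,0,0],[0,0,0]],"spin":[0,0,0]}'
```

```text
time_s: 20.1
ee_pos: [532.9, -168.4, 94.1]
ee_rot: [-180.0, 0.0, 177.4]
force: [-1.3, 0.1, 6.4]
gripper_width: 0.7
gripper_force: 3.9
time_s: 20.4
ee_pos: [532.8, -168.4, 93.2]
ee_rot: [-180.0, 0.0, 177.4]
force: [-0.1, 0.2, 6.7]
gripper_width: 0.2
gripper_force: 4.0
```

```bash
python3 -m jog '{"jaw":[0,0,0],"slide":[[0,0,0.03],[0,0,0],[0,0,0]],"spin":[0,0,0]}'
```

```text
time_s: 20.7
ee_pos: [532.8, -168.4, 92.6]
ee_rot: [-180.0, 0.0, 177.4]
force: [-1.2, -0.6, 9.3]
gripper_width: 0.0
gripper_force: 5.4
```

```bash
python3 -m jog '{"jaw":[0,0,0],"slide":[[0,0,0.03],[0,0,0],[0,0,0]],"spin":[0,0,0]}'
```

```text
time_s: 21.0
ee_pos: [532.8, -168.4, 92.6]
ee_rot: [-180.0, 0.1, 177.4]
force: [-3.6, 1.3, 13.8]
gripper_width: 0.4
gripper_force: 7.5
```

```bash
python3 -m jog '{"jaw":[0,0,0],"slide":[[0,0,0.03],[0,0,0],[0,0,0]],"spin":[0,0,0]}'
```

```text
time_s: 21.3
ee_pos: [532.9, -168.4, 92.5]
ee_rot: [-180.0, 0.1, 177.4]
force: [-4.5, 1.1, 19.0]
gripper_width: 0.8
gripper_force: 9.9
```

Hard stop at 19 N with no further travel, so it is seated. Withdrawing slowly.

```bash
python3 -m jog '{"jaw":[0,0,0,0,0,0,0,0,0,0],"slide":[[0,0,-0.1],[0,0,-0.2],[0,0,-0.3],[0,0,-0.5],[0,0,-0.7],[0,0,-0.8],[0,0,-0.8],[0,0,-0.6],[0,0,0],[0,0,0]],"spin":[0,0,0,0,0,0,0,0,0,0]}'
python3 -m jog '{"jaw":[0,0,0,0,0,0,0],"slide":[[-0.8,0,-0.3],[-0.8,0,-0.3],[-0.8,0,0],[0,0,0],[0,0,0],[0,0,0],[0,0,0]],"spin":[0,0,0,0,0,0,0]}'
python3 - <<'E'
from h import *
im=env.grab_frame("scene");w=env.grab_frame("wrist");s=env.state();print(s['ee_pos'],s['force'])
a=cv2.resize(im[140:270,250:370],(369,400),interpolation=cv2.INTER_CUBIC);b=cv2.resize(w[40:240,150:350],(400,400))
cv2.imwrite("pics/s7.png",np.hstack([a,b])[:,:,::-1])
E
```

```text
time_s: 22.3
ee_pos: [532.4, -168.2, 209.8]
ee_rot: [180.0, -0.0, 177.4]
force: [-0.5, 0.3, -0.2]
gripper_width: 0.5
gripper_force: 0.0
time_s: 23.0
ee_pos: [603.5, -171.5, 227.8]
ee_rot: [180.0, -0.1, 177.4]
force: [-0.5, -0.0, -0.2]
gripper_width: 0.3
gripper_force: 0.0
[ 603.87107584 -171.55229535  228.16621735] [ 0.10279221 -0.2435154  -0.16720715]
```

View pics/s7.png

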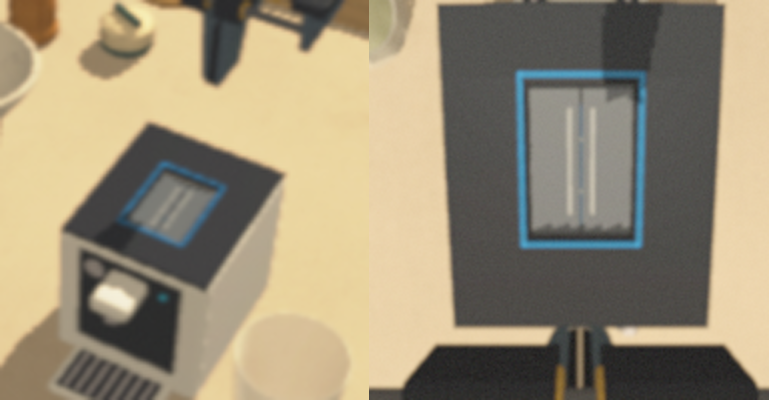

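Both leaves are shut with the seam closed. The stop was at 47.5 mm, which puts the snap about 2 mm earlier, within the stated range. The force fell from 7.1 to 6.4 N around there. Handing in.

```bash
python3 -c "
from workcell import env
print(env.job_done())"
```

```text
the job is handed in; nothing more can be done
None
```

I pressed the cartridge down to its hard stop at 19 N and handed the job in at about 23 s. Both shutters closed above it and I did not touch the tumbler, tin or bowl; the catch snap showed only as a slight dip in force, and no verdict came back.

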